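# Push down the disc-headed stop

### The arm

A 6-joint arm with a two-finger parallel gripper is mounted at the origin on a cart in front of the work surface, level with it; the furniture and walls round the work are solid. World frame = base frame: x ahead of the robot, y to its left, z up, the work surface at z = 0. Lengths are in m, angles in rad, forces in N, time in s.
With the tool pointing down it reaches from about 0.25 to 0.725 m from the base axis. Payload 4 kg.
Tool frame: the origin (TCP) lies midway between the tips of the shut fingers; the grasp point (between the pads) lies 19 mm behind it (bot.grip_point_offset is the distance from the TCP to the grasp point, in m); z points along the fingers, y is the line along which they close (so a half turn about z gives the same grasp; the last joint's range is limited). The gripper opens to 85 mm and grips with 20 to 120 N. Pads are 22 mm wide; open, the fingers measure 114 mm over their backs; the gripper's body (76 mm by 85 mm) begins 54 mm behind the grasp point. The pads swing forward as they close: fully open they stand 13 mm farther back than shut.
Start: joints at [-1.225, 0.241, 0.005, 1.335, 0, 1.571], TCP at [0.169, -0.47, 0.202] pointing down, gripper open.
Joint ranges: [-2.72, 2.72], [-1.05, 1.87], [-1.09, 1.28], [-1.99, 2.15], [-1.42, 1.44], [-3.14, 3.14]. Speed limits (rad/s): [2.79, 2.79, 3.14, 3.14, 3.14, 3.14].

### API

Orientations are given as a unit quaternion [x, y, z, w].
In Python, from workcell import bot gives the robot as it stands.
- The arm moves only by the tool step_arm, never from a script. Its argument "targets" is text: rows parted by semicolons, each of 7 numbers parted by spaces: the opening, from -1 (shut) to 1 (fully open), so that 0 is half open, then the shift along the world's x, y, z normalised to -1 to 1, where 1 is 0.5 m, then the turn, a rotation vector about the world's x, y, z normalised to -1 to 1, where 1 is pi/4 rad. In form: gripper x y z wx wy wz; .... A call has 1 to 10 rows; each row is the pose to reach, as a shift and turn from the pose commanded when the call began; what a row does not reach only later rows make up. A row lasts 1/12 s, in which the tool goes at most 41.7 mm and 7.16 degrees, less where a joint would pass 70% of its speed; a pose out of reach is approached as far as the arm can. A call with a number of a shift or a turn outside -1 to 1 is refused whole. A call with a gripper value outside its range is refused whole. The fingers move at their own pace and stop on an object; the grip force is fixed at half the most. Time passes only in rows, so rows that repeat a pose let the fingers close. It gives the time, the measured TCP pose, the force, the opening and the grip force at its end, in the units of the state.
- bot.get_obs(): the state, without advancing time (a new reading comes with each control period).
- bot.camera(name): name is "scene" or "top" or "wrist"; returns the picture (480x640x3 uint8, red, green, blue); there is no depth.
- bot.camera_info(name): a dict with "vertical_fov" (degrees; the focal length in pixels is half the picture's height over the tangent of half this angle, whatever the lens; pixels are square), "cx", "cy" (the principal point, pixels), "pose" (4x4, takes a point from camera to world coordinates). Camera axes: x right, y up, looking along -z (the intrinsics and any distortion apply to the point x, -y, -z); pixel columns grow to the right and rows downward; lengths in m; the calibration is good to about 2 mm. A picture is of the moment at which its call begins: read the wrist's pose just before it. camera_info takes no time and is no camera call; for the wrist camera it gives the pose at the moment of the call.
- bot.job_done(): hands the job in; it is judged then, once.
The state is a dict: "clock": time; "joint_pos": joint angles; "joint_vel": joint speeds; "tau": joint torques, N m; "eef_pos": TCP position; "tool_rot": TCP orientation; "ft_force": force on the tool from outside, world axes, zero at the start; "ft_torque": the same for the moment, N m; "grip_width": finger opening in m; "grasp_force": force on a finger pad.
Only numpy, scipy, OpenCV 4.12 (cv2) and the standard library are available. Lean on these libraries where they do the work, as an engineer would, in place of code of your own. Each camera call takes 0.05 s, during which the arm holds its last target. There are 200 camera calls.

### The job

Of the three push-down stops on the rail, press the one with the broad round disc head gently with the fingertips until its head rests on its housing, to clear the way for the next workpiece, then move the hand clear. Do not pull any stop up, leave the other two stops raised, and leave the loose parts and tools around the rail where they are.

Things in the scene. Friction and masses are not known exactly. Their poses are not given: they have to be found in the camera images.
- disc_stop_top (a point): centre of the flat top face of the disc-headed stop, the one to press: a plain steel disc 34 mm across and 10 mm thick on a 13 mm shank, standing in a dark steel block 48 x 48 mm. Raised, this point is 54 to 58 mm above the bench; fully down (head on the 2 mm rubber washer of its housing) it is 44 mm above the bench. Site z points up, x and y lie along the rail's x and y
- disc_stop (a joint): how far the disc-headed stop is pushed down, m: starts between 0 and 0.004 (raised), 0.014 is fully down, on the rubber washer, which gives about 1 mm under 20 N. No spring: about 5 N moves it and it stays by friction where it is left; pulled up it reads below its start
- pin_stop (a joint): same for the pin-headed stop (small round head 16 mm across, 10 mm thick); to be left raised
- bar_stop (a joint): same for the bar-headed stop (oblong head 46 x 13 mm, 10 mm thick, long across the rail); to be left raised
- pin_stop_top (a point): centre of the top face of the pin-headed stop; its height is as for the disc head
- bar_stop_top (a point): centre of the top face of the bar-headed stop; its height is as for the disc head
- rail: dark steel rail 60 x 250 x 8 mm fixed to the bench, origin at the centre of its underside, y along its length. The three stops stand in a row along it, 75 mm apart, in any order, each in a dark steel 48 x 48 x 24 mm block. A drawer cabinet 0.24 m high stands at the left end of the bench, between the hand's first place and the rail
- loose_bolt: hex bolt 75 mm long, 30 mm wide, 26 mm high, lying loose on the robot's side of the rail; origin at the centre of its underside, y along it
- loose_bush: dark bush 24 mm across and 12 mm high, loose on the robot's side of the rail; origin at the centre of its underside
- jig_strip: yellowish jig strip 26 x 120 x 23 mm with a bolt standing near one end, loose on the robot's side of the rail; origin at the centre of its underside, y along it
- pliers: red-handled pliers 56 x 175 x 14 mm, loose on the flat plate at the back right; origin at the centre of the underside, y along them
- tape_roll: roll of masking tape 120 mm across and 48 mm high, loose on the back part of the bench; origin at the centre of its underside

How it is judged:
By the outcome, as a careful person would: the job done as asked, in the order asked, and still so for the second after the job is handed in, with the robot touching nothing.
It also fails if it takes over 35 s, if anything falls off the work surface, if the arm or the gripper's body presses on something with over 40 N, if the wrist force passes 120 N, or if a joint passes its speed limit or range.

## Working session

There is one attempt and no reset: what is moved stays moved. The work goes in short steps, Python scripts to look and compute and a tool call to move; the robot and the scene stay as the last step left them, time stands still between calls to the robot, and variables do not carry over. Pictures are saved under pics/ and viewed, at most 10 in all, crops included, and the job is handed in when it is done.

Besides the shell and the picture viewer there is one more tool, called as name(argument=value, ...) on one line, values as JSON. step_arm: Moves the arm, as the interface text tells. Scaled input: -1 to 1 covers 0.5 m each way for a shift and pi/4 rad each way for a turn. Its arguments: {"type":"object","properties":{"targets":{"type":"string"}},"required":["targets"]}

```bash
mkdir -p pics; python3 - <<'E'
from workcell import bot
import cv2
for n in("scene","top"):
    i=bot.camera_info(n);print(n,{k:(v if k!='pose' else v.round(4).tolist() if hasattr(v,'round') else v) for k,v in i.items()})
    cv2.imwrite(f"pics/{n}0.png",cv2.cvtColor(bot.camera(n),cv2.COLOR_RGB2BGR))
o=bot.get_obs();print(o)
E
```

```text
scene {'vertical_fov': 47.00222912829947, 'cx': 313.5260152620822, 'cy': 243.5014571075858, 'pose': [[-0.8982, 0.2758, -0.3424, 0.1366], [-0.4396, -0.568, 0.6957, 0.7462], [-0.0026, 0.7754, 0.6314, 0.747], [0.0, 0.0, 0.0, 1.0]]}
top {'vertical_fov': 45.31401648248593, 'cx': 324.8907840314933, 'cy': 235.0272926269943, 'pose': [[-0.0238, 0.9827, -0.1839, 0.2654], [-0.9997, -0.0223, 0.0098, -0.0265], [0.0055, 0.1841, 0.9829, 1.3012], [0.0, 0.0, 0.0, 1.0]]}
{'clock': 0.1, 'joint_pos': array([-1.22500175e+00,  2.41323664e-01,  3.88470574e-03,  1.33523653e+00,
        1.32127162e-05,  1.57081264e+00]), 'joint_vel': array([-0.0001429 , -0.00108748,  0.00329707, -0.00096331,  0.00136082,
        0.00087423]), 'tau': array([-2.07474341e-04, -3.73137832e+01,  2.53009915e+01,  1.08905553e-02,
       -2.67934718e-05,  1.58086186e-05]), 'eef_pos': array([ 0.16926519, -0.46981575,  0.20121886]), 'tool_rot': array([ 9.85091430e-01,  1.72029042e-01, -1.55142581e-04, -9.26707748e-04]), 'ft_force': array([ 0.20424291, -0.72326271, -0.55724354]), 'ft_torque': array([0.0573303 , 0.04056924, 0.04545376]), 'grasp_force': 0.0, 'grip_width': 0.08570165098103974}
```

View pics/top0.png

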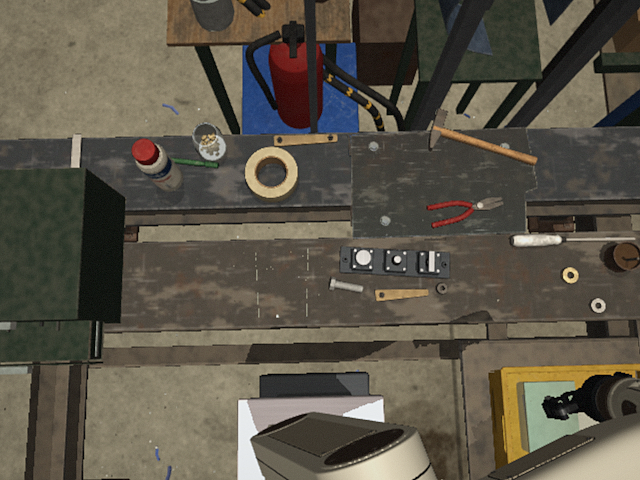

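View pics/scene0.png

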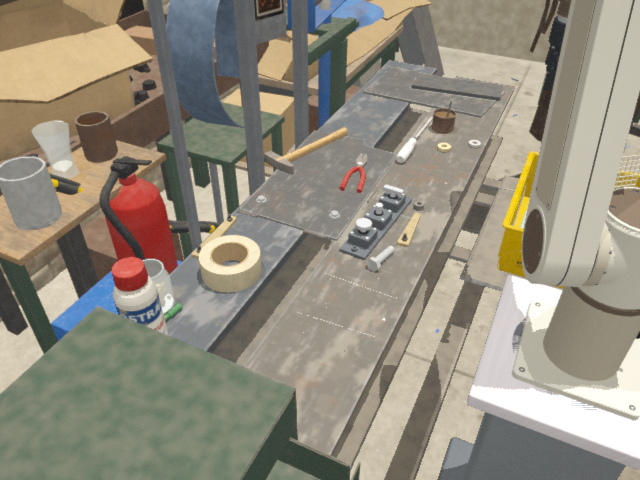

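The disc stop looks like the left one of the row, at about (363,258) in the top picture, with the pin at (397,259) and the bar at (431,262). The cabinet is far left and the hand is at lower right, about (570,400). I'll enlarge the crop.

```bash
python3 - <<'E'
import cv2,numpy as np
a=cv2.imread("pics/top0.png")[235:305,320:460]; b=cv2.imread("pics/scene0.png")[170:280,330:440]
a=cv2.resize(a,None,fx=5,fy=5,interpolation=cv2.INTER_CUBIC)
cv2.imwrite("pics/crop0.png",a)
E
cat > h.py <<'E'
from workcell import bot
import numpy as np
def ray(n,u,v,z):
    i=bot.camera_info(n);f=240/np.tan(np.radians(i["vertical_fov"])/2);P=np.array(i["pose"])
    d=P[:3,:3]@np.array([(u-i["cx"])/f,-(v-i["cy"])/f,-1]);c=P[:3,3]
    return (c+d*(z-c[2])/d[2]).round(4)
E
python3 - <<'E'
from h import *
print(ray("top",363,258,.056),ray("top",397,259,.056),ray("top",431,261,.056))
print(ray("scene",364,225,.056),ray("scene",394,188,.056))
print(bot.camera_info("top").keys())
E
```

```text
[ 0.4453 -0.121   0.056 ] [ 0.4414 -0.1953  0.056 ] [ 0.4353 -0.2695  0.056 ]
[ 0.4441 -0.115   0.056 ] [ 0.435 -0.273  0.056]
dict_keys(['vertical_fov', 'cx', 'cy', 'pose'])
```

View pics/crop0.png

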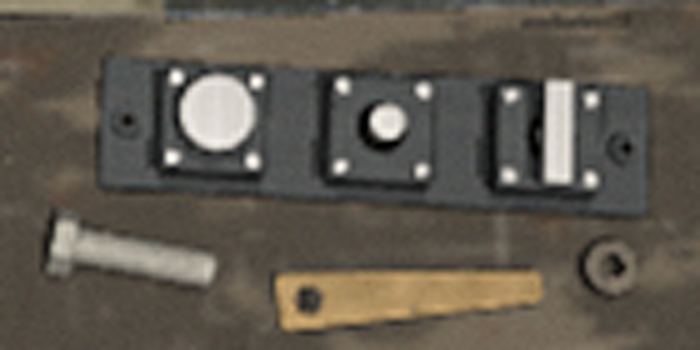

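Crop: disc centre at (217,112), so (363.4,257.4) full frame, giving about (0.446,-0.121). The pin is 74.5 mm away, which matches the given spacing, and the scene camera agrees within 6 mm. The path from the right is free. I'll move above the disc with the fingers shut.

step_arm(targets="-1 0.07 0.09 0 0 0 0;-1 0.55 0.7 -0.06 0 0 0;-1 0.55 0.7 -0.06 0 0 0;-1 0.55 0.7 -0.06 0 0 0;-1 0.55 0.7 -0.06 0 0 0;-1 0.55 0.7 -0.06 0 0 0;-1 0.55 0.7 -0.06 0 0 0;-1 0.55 0.7 -0.06 0 0 0;-1 0.55 0.7 -0.06 0 0 0;-1 0.55 0.7 -0.06 0 0 0")

```text
clock: 0.93
eef_pos: [0.4268, -0.1416, 0.1739]
tool_rot: [0.985, 0.172, -0.0, -0.0]
ft_force: [0.3, -1.1, -0.4]
grip_width: 0.0002
grasp_force: 0.0
```

```bash
python3 - <<'E'
from h import *
import cv2
i=bot.camera_info("wrist");print(i)
cv2.imwrite("pics/w1.png",cv2.cvtColor(bot.camera("wrist"),cv2.COLOR_RGB2BGR))
cv2.imwrite("pics/t1.png",cv2.cvtColor(bot.camera("top"),cv2.COLOR_RGB2BGR))
print(bot.get_obs()["eef_pos"])
E
```

```text
{'vertical_fov': 63.2467771649799, 'cx': 316.9143431039011, 'cy': 235.14479467286066, 'pose': array([[ 3.38450217e-01,  8.91527598e-01,  3.01048156e-01,
         5.03715135e-01],
       [-9.40983918e-01,  3.20373869e-01,  1.09132257e-01,
        -1.14711189e-01],
       [ 8.46456894e-04, -3.20217309e-01,  9.47343738e-01,
         3.45615620e-01],
       [ 0.00000000e+00,  0.00000000e+00,  0.00000000e+00,
         1.00000000e+00]])}
[ 0.42883132 -0.13886034  0.17332831]
```

View pics/w1.png

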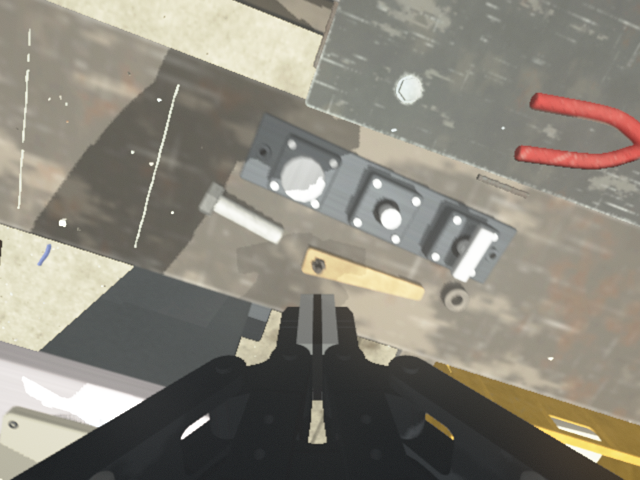

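In the wrist picture the disc top's centre is about (303,179), the pin's about (390,214), and the bar is at about (474,253).

```bash
python3 - <<'E'
from h import *
for p in((303,179),(390,214),(474,253)):print(ray("wrist",*p,.056))
print(bot.get_obs()["eef_pos"])
E
```

```text
[ 0.4519 -0.1201  0.056 ]
[ 0.4496 -0.1919  0.056 ]
[ 0.4433 -0.2674  0.056 ]
[ 0.42883132 -0.13886034  0.17332831]
```

Three views agree within about 6 mm, so I'll aim at (0.449,-0.120) and first descend to about 80 mm.

step_arm(targets="-1 0.04 0.038 0 0 0 0;-1 0.04 0.038 -0.07 0 0 0;-1 0.04 0.038 -0.14 0 0 0;-1 0.04 0.038 -0.19 0 0 0;-1 0.04 0.038 -0.19 0 0 0;-1 0.04 0.038 -0.19 0 0 0")

```text
clock: 1.53
eef_pos: [0.4443, -0.1247, 0.0782]
tool_rot: [0.985, 0.172, -0.002, -0.001]
ft_force: [0.3, -0.3, 1.0]
grip_width: -0.0002
grasp_force: 0.0
```

```bash
python3 - <<'E'
from h import *
import cv2
cv2.imwrite("pics/w2.png",cv2.cvtColor(bot.camera("wrist"),cv2.COLOR_RGB2BGR)[100:400,170:470])
o=bot.get_obs();print(o["eef_pos"],o["ft_force"])
E
```

```text
[ 0.44615151 -0.12515109  0.07978768] [1.27584883 0.17129377 0.07002448]
```

View pics/w2.png

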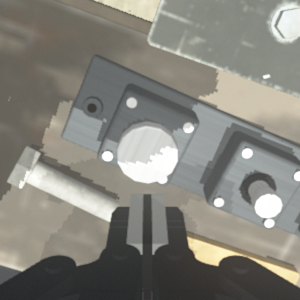

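The disc centre is at crop (148,152), full frame (318,252). The fingertips are in line with it at (317,295), still above it.

```bash
python3 - <<'E'
from h import *
print(ray("wrist",318,252,.056),ray("wrist",317,295,.08),bot.get_obs()["eef_pos"])
E
```

```text
[ 0.4521 -0.1246  0.056 ] [ 0.4394 -0.1285  0.08  ] [ 0.44615151 -0.12515109  0.07978768]
```

step_arm(targets="-1 0.01 0.004 -0.02 0 0 0;-1 0.01 0.004 -0.035 0 0 0;-1 0.01 0.004 -0.042 0 0 0;-1 0.01 0.004 -0.048 0 0 0;-1 0.01 0.004 -0.052 0 0 0;-1 0.01 0.004 -0.056 0 0 0;-1 0.01 0.004 -0.06 0 0 0;-1 0.01 0.004 -0.06 0 0 0")

```text
clock: 2.25
eef_pos: [0.451, -0.1225, 0.0489]
tool_rot: [0.985, 0.172, -0.0, -0.0]
ft_force: [-1.1, -0.6, -0.3]
grip_width: 0.0001
grasp_force: 0.0
```

step_arm(targets="-1 0 0 -0.003 0 0 0;-1 0 0 -0.006 0 0 0;-1 0 0 -0.006 0 0 0")

```text
clock: 2.5
eef_pos: [0.4511, -0.1225, 0.046]
tool_rot: [0.985, 0.172, -0.0, -0.0]
ft_force: [-0.4, 0.5, -0.5]
grip_width: -0.0003
grasp_force: 0.0
```

```bash
python3 - <<'E'
from h import *
import cv2
im=cv2.cvtColor(bot.camera("wrist"),cv2.COLOR_RGB2BGR)[180:380,220:480]
cv2.imwrite("pics/w3.png",cv2.resize(im,None,fx=3,fy=3,interpolation=cv2.INTER_CUBIC))
E
```

```text
(no output)
```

View pics/w3.png

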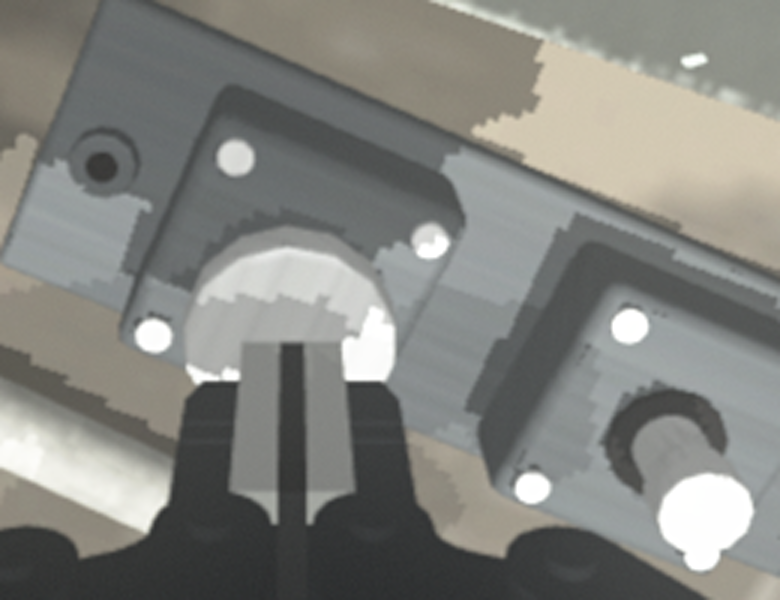

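The fingers rest on the disc (tips at crop (290,342), disc about (290,335)) and it is going down. The hand touches nothing else. I'll press on until the washer pushes back.

step_arm(targets="-1 0 0 -0.002 0 0 0;-1 0 0 -0.004 0 0 0;-1 0 0 -0.004 0 0 0;-1 0 0 -0.004 0 0 0")

```text
clock: 2.88
eef_pos: [0.4512, -0.1226, 0.0442]
tool_rot: [0.985, 0.172, -0.0, -0.0]
ft_force: [0.8, 0.6, 0.1]
grip_width: 0.0
grasp_force: 0.0
```

step_arm(targets="-1 0 0 -0.002 0 0 0;-1 0 0 -0.002 0 0 0;-1 0 0 -0.002 0 0 0")

```text
clock: 3.13
eef_pos: [0.4512, -0.1226, 0.0432]
tool_rot: [0.985, 0.172, -0.0, -0.0]
ft_force: [0.8, -0.1, -0.0]
grip_width: -0.0001
grasp_force: 0.0
```

step_arm(targets="-1 0 0 -0.002 0 0 0;-1 0 0 -0.002 0 0 0;-1 0 0 -0.002 0 0 0")

```text
clock: 3.38
eef_pos: [0.4512, -0.1226, 0.0421]
tool_rot: [0.985, 0.172, -0.0, -0.0]
ft_force: [-0.1, 0.3, 0.6]
grip_width: 0.0
grasp_force: 0.0
```

There's no reaction force yet, although the TCP reads 42 mm. I'll check from the scene camera before going on.

```bash
python3 - <<'E'
from h import *
import cv2
a=cv2.imread("pics/scene0.png")[160:270,320:440]
b=cv2.cvtColor(bot.camera("scene"),cv2.COLOR_RGB2BGR)[160:270,320:440]
w=cv2.cvtColor(bot.camera("wrist"),cv2.COLOR_RGB2BGR)[180:380,220:480]
cv2.imwrite("pics/w4.png",cv2.resize(w,None,fx=3,fy=3,interpolation=cv2.INTER_CUBIC))
cv2.imwrite("pics/s4.png",cv2.resize(np.hstack([a,b]),None,fx=3.3,fy=3.3,interpolation=cv2.INTER_CUBIC))
print(bot.get_obs()["ft_force"],bot.get_obs()["tau"].round(2), bot.get_obs()["eef_pos"])
E
```

```text
[-0.41975037 -0.52227082 -0.28914309] [  0.   -36.33  20.76   0.     0.     0.  ] [ 0.45125373 -0.12253885  0.04219465]
```

View pics/s4.png

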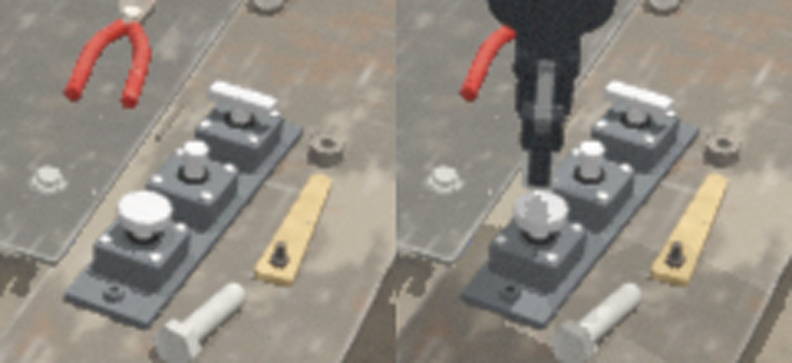

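View pics/w4.png

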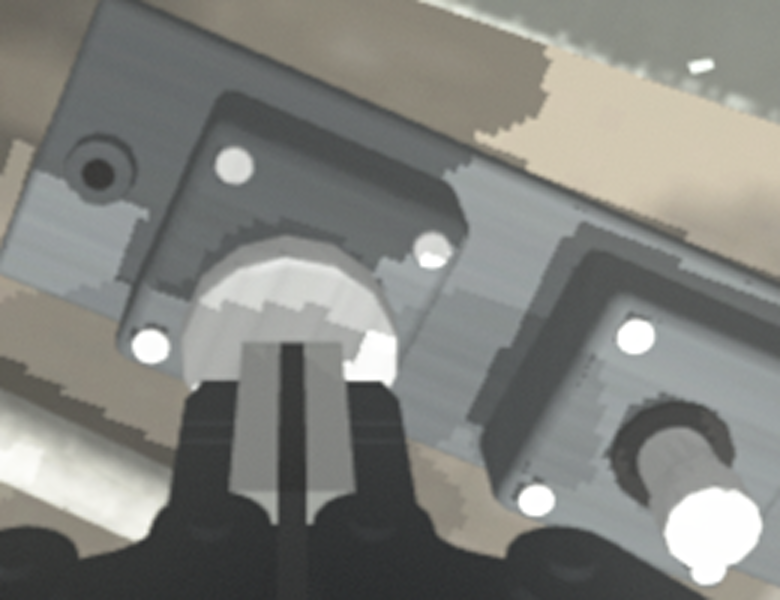

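In the scene view the disc hasn't moved (145,213 in both halves). The fingertip ends at (540,185), visibly above and short of the disc, so the true tips are higher than the reported TCP. I'll triangulate the tip from both cameras.

```bash
python3 - <<'E'
from h import *
def cd(n,u,v):
    c=np.array(bot.camera_info(n)["pose"])[:3,3];d=ray(n,u,v,0.)-c;return c,d/np.linalg.norm(d)
def tri(a,b):
    A=0;B=0
    for c,d in(a,b):
        M=np.eye(3)-np.outer(d,d);A=A+M;B=B+M@c
    p=np.linalg.solve(A,B);return p.round(4),[np.linalg.norm((np.eye(3)-np.outer(d,d))@(p-c)).round(4) for c,d in(a,b)]
print("tip",tri(cd("wrist",316.7,294),cd("scene",363.6,216)))
print("bolt hole/pin",tri(cd("wrist",220+712/3,180+528/3),cd("scene",320+(591-396)/3.3,160+148/3.3)))
print("disc wrist", [ray("wrist",220+290/3,180+362/3,z) for z in(.044,.056)])
print("disc scene", [ray("scene",363.9,224.5,z) for z in(.044,.056)])
P=np.array(bot.camera_info("wrist")["pose"]);print(P[:3,3])
E
```

```text
tip (array([ 0.4533, -0.124 ,  0.0676]), [np.float64(0.0043), np.float64(0.0043)])
bolt hole/pin (array([ 0.4425, -0.1986,  0.0544]), [np.float64(0.0001), np.float64(0.0001)])
disc wrist [array([ 0.4423, -0.1266,  0.044 ]), array([ 0.4484, -0.1244,  0.056 ])]
disc scene [array([ 0.4502, -0.1315,  0.044 ]), array([ 0.4449, -0.1165,  0.056 ])]
[ 0.52808575 -0.09569534  0.21396737]
```

The tips are at z≈0.068 and the disc top at about 0.056, so there are roughly 10 mm left to contact. The disc is also about 4 mm nearer the robot. I'll descend in small steps with force checks.

step_arm(targets="-1 -0.008 0.005 0 0 0 0;-1 -0.008 0.005 -0.004 0 0 0;-1 -0.008 0.005 -0.008 0 0 0;-1 -0.008 0.005 -0.012 0 0 0;-1 -0.008 0.005 -0.012 0 0 0")

```text
clock: 3.9
eef_pos: [0.4469, -0.12, 0.0357]
tool_rot: [0.985, 0.172, -0.0, -0.0]
ft_force: [1.0, -0.0, -0.7]
grip_width: -0.0
grasp_force: 0.0
```

step_arm(targets="-1 0 0 -0.004 0 0 0;-1 0 0 -0.006 0 0 0;-1 0 0 -0.006 0 0 0")

```text
clock: 4.15
eef_pos: [0.4471, -0.1201, 0.0329]
tool_rot: [0.985, 0.172, -0.0, -0.0]
ft_force: [0.6, 0.4, -0.1]
grip_width: 0.0001
grasp_force: 0.0
```

step_arm(targets="-1 0 0 -0.002 0 0 0;-1 0 0 -0.004 0 0 0;-1 0 0 -0.004 0 0 0")

```text
clock: 4.4
eef_pos: [0.4472, -0.1201, 0.031]
tool_rot: [0.985, 0.172, -0.0, -0.0]
ft_force: [-0.2, -0.1, 0.5]
grip_width: -0.0
grasp_force: 0.0
```

step_arm(targets="-1 0 0 -0.002 0 0 0;-1 0 0 -0.004 0 0 0")

```text
clock: 4.57
eef_pos: [0.4473, -0.1201, 0.0292]
tool_rot: [0.985, 0.172, 0.0, 0.0]
ft_force: [-0.1, -0.0, 0.3]
grip_width: 0.0001
grasp_force: 0.0
```

step_arm(targets="-1 0 0 -0.002 0 0 0;-1 0 0 -0.004 0 0 0")

```text
clock: 4.73
eef_pos: [0.4473, -0.1201, 0.0271]
tool_rot: [0.985, 0.172, 0.0, -0.0]
ft_force: [-0.6, 0.2, 1.1]
grip_width: -0.0001
grasp_force: 0.0
```

step_arm(targets="-1 0 0 -0.002 0 0 0;-1 0 0 -0.004 0 0 0")

```text
clock: 4.9
eef_pos: [0.4472, -0.1201, 0.0252]
tool_rot: [0.985, 0.172, -0.0, 0.0]
ft_force: [-1.5, -0.5, 4.1]
grip_width: -0.0
grasp_force: 2.2
```

Contact: 4 N at a reading of about 0.026. About 11 mm of travel is left, which I'll take slowly.

step_arm(targets="-1 0 0 -0.003 0 0 0;-1 0 0 -0.006 0 0 0;-1 0 0 -0.009 0 0 0;-1 0 0 -0.012 0 0 0")

```text
clock: 5.23
eef_pos: [0.4472, -0.1201, 0.0192]
tool_rot: [0.985, 0.172, 0.0, 0.0]
ft_force: [-2.7, 0.6, 6.0]
grip_width: -0.0001
grasp_force: 2.3
```

step_arm(targets="-1 0 0 -0.002 0 0 0;-1 0 0 -0.004 0 0 0")

```text
clock: 5.4
eef_pos: [0.4473, -0.1201, 0.0171]
tool_rot: [0.985, 0.172, 0.0, 0.0]
ft_force: [-0.9, 0.4, 4.2]
grip_width: 0.0001
grasp_force: 2.2
```

step_arm(targets="-1 0 0 -0.002 0 0 0;-1 0 0 -0.003 0 0 0")

```text
clock: 5.57
eef_pos: [0.4472, -0.1201, 0.0156]
tool_rot: [0.985, 0.172, -0.0, -0.0]
ft_force: [-1.1, 0.2, 4.6]
grip_width: 0.0001
grasp_force: 2.1
```

step_arm(targets="-1 0 0 -0.002 0 0 0;-1 0 0 -0.002 0 0 0")

```text
clock: 5.73
eef_pos: [0.4473, -0.1201, 0.0147]
tool_rot: [0.985, 0.172, 0.0, 0.0]
ft_force: [-0.8, 0.0, 4.3]
grip_width: 0.0001
grasp_force: 2.5
```

step_arm(targets="-1 0 0 -0.002 0 0 0;-1 0 0 -0.002 0 0 0")

```text
clock: 5.9
eef_pos: [0.4473, -0.1201, 0.0146]
tool_rot: [0.985, 0.172, 0.0, 0.0]
ft_force: [-4.2, 1.5, 12.8]
grip_width: -0.0002
grasp_force: 6.4
```

step_arm(targets="-1 0 0 -0.001 0 0 0;-1 0 0 -0.001 0 0 0")

```text
clock: 6.07
eef_pos: [0.4473, -0.1201, 0.0146]
tool_rot: [0.985, 0.172, 0.0, 0.0]
ft_force: [-5.1, 1.6, 16.7]
grip_width: -0.0001
grasp_force: 8.3
```

The force rises to 17 N without further motion after about 11.5 mm of travel, so the head is on the washer. Now lift clear, straight up first.

step_arm(targets="-1 0 0 0.01 0 0 0;-1 0 0 0.03 0 0 0;-1 0 0 0.08 0 0 0;-1 0 0 0.15 0 0 0;-1 0 0 0.22 0 0 0;-1 -0.08 -0.1 0.28 0 0 0;-1 -0.16 -0.2 0.3 0 0 0;-1 -0.22 -0.26 0.3 0 0 0;-1 -0.22 -0.26 0.3 0 0 0;-1 -0.22 -0.26 0.3 0 0 0")

```text
clock: 6.9
eef_pos: [0.3345, -0.2535, 0.1639]
tool_rot: [0.986, 0.169, -0.0, 0.001]
ft_force: [-0.4, 0.1, -0.8]
grip_width: -0.0004
grasp_force: 0.0
```

```bash
python3 - <<'E'
from h import *
import cv2
a=cv2.imread("pics/scene0.png")[160:270,320:440]
b=cv2.cvtColor(bot.camera("scene"),cv2.COLOR_RGB2BGR)[160:270,320:440]
cv2.imwrite("pics/s5.png",cv2.resize(np.hstack([a,b]),None,fx=3.3,fy=3.3,interpolation=cv2.INTER_CUBIC))
o=bot.get_obs();print(o["ft_force"],o["eef_pos"])
E
```

```text
[-1.00376543 -1.51382077  0.33715176] [ 0.33497182 -0.25314572  0.16371991]
```

View pics/s5.png

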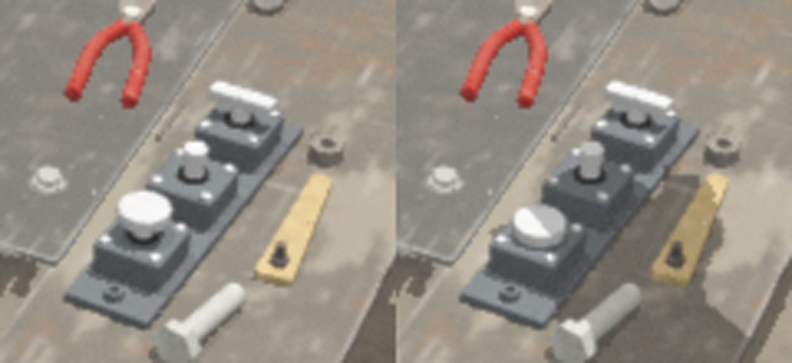

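The disc head now sits on its housing (its centre went from (145,213) to (145,226)). The pin and bar are still raised, and the loose parts are where they were.

```bash
python3 -c "
from workcell import bot
print(bot.job_done())"
```

```text
the job is handed in; nothing more can be done
None
```

The disc-headed stop is pressed down onto its housing with a peak reading of about 17 N. The pin and bar stops are still raised, nothing else looks moved in the last scene view, the hand is clear, and the job is handed in.

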